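Draw the massage stick out from under the dumbbells

TASK

The massage roller stick has dropped between the rails of the low dumbbell rack and lies on the shelf under both dumbbells, too long to be lifted level between them. Reach down between them, tip one end of the stick up past a dumbbell handle and draw it out slantwise through the gap, leaving both dumbbells and everything else on the shelf where they are. Finish still holding it in the gripper: steady, level and above the rack, about a hand's breadth (10 cm) clear over the dumbbells, touching nothing else.

Things in the scene. Friction and masses are not known exactly. Their poses are not given: they have to be found in the camera images.
- stick: Rigid massage roller stick, 400 mm long, about 0.3 kg: middle 220 mm white beads 36 mm thick, then a 90 mm black grip 31 mm thick at each end. Origin (balance point) at mid-length on its centre line; own y axis along its length; it may roll about y. Starts lying on the shelf between the rails, within 10 mm of midway, centre line 18 mm up, up to 50 mm off the rack's middle lengthwise.
- stick_end_a (a point): Centre of the stick's end face at its +y end, 200 mm from the stick's origin.
- stick_end_b (a point): Centre of the stick's end face at its -y end, 200 mm from the stick's origin.
- rack: Low black steel rack, fixed; origin on the shelf under its middle, z up. Two rails along its y axis, 70 to 95 mm either side of the middle line (140 mm free between), 10 to 56 mm above the shelf. Upright end plates close both ends: inner faces 285 mm from the middle along y, 250 mm wide, tops 88 mm up. Bare shelf between the rails, no crosspiece.
- dumbbell_a: Loose 2 kg hex dumbbell across the rails, on the rack's +y side, 165 to 185 mm from its middle. Origin at the centre of its underside, on the rail tops. Steel handle 28 mm thick along its own x, centre line 32 mm above the origin (88 mm above the shelf), 105 mm free between the heads, passing over the stick. Black hex heads 55 mm long, 64 high, 74 wide (y), 52 to 108 mm from its middle. Must stay put.
- dumbbell_b: Loose 2 kg hex dumbbell across the rails, on the rack's -y side, 165 to 185 mm from its middle. Origin at the centre of its underside, on the rail tops. Steel handle 28 mm thick along its own x, centre line 32 mm above the origin (88 mm above the shelf), 105 mm free between the heads, passing over the stick. Black hex heads 55 mm long, 64 high, 74 wide (y), 52 to 108 mm from its middle. Must stay put.
- kettlebell: Black cast iron kettlebell, 8 kg, 132 mm ball, 200 mm high, standing on the shelf beyond the rack. Origin at the centre of its underside. Leave alone.
- shaker: Shaker bottle with flip-top spout, 98 mm wide at the lid, 209 mm high, standing past the rack's +y end. Origin at the centre of its underside. Leave alone.
- grip_trainer: Hand grip trainer with coiled spring, lying flat in front of the rack, 150 mm long, 120 mm wide, 25 mm high. Origin under its spring. Leave alone.
- ball_center (a point): Centre of a hard black massage ball, 64 mm in diameter, lying in front of the rack. Leave alone.
- plate: Cast iron weight plate, 160 mm in diameter, 22 mm thick, lying flat past the rack's -y end. Origin at the centre of its underside. Leave alone.
- collar: Spring collar of steel wire with two short grips, 110 mm long, 36 mm high, lying beyond the rack. Origin under its coil. Leave alone.
Not all that is in view belongs to the job. What is shaped like the dumbbell_a but blue or turquoise is not meant.

How it is judged (in metres and radians):
On the way:
1. the stick stands slantwise in the gap: one end is above the dumbbell handles while the other is still under them (((height (world z) of stick_end_a above 0.105 m and height (world z) of stick_end_b below 0.065 m) or (height (world z) of stick_end_b above 0.105 m and height (world z) of stick_end_a below 0.065 m))), for 0.1 s.
At the end, for the whole second after the job is handed in: Stick gripped (over 1 N), touching nothing else, at rest, level within 12 degrees, both ends over 180 mm above the shelf (40 mm clear of the dumbbell tops), its middle within 200 mm of the rack's in plan; dumbbells within 15 mm and other things within 20 mm of their start (height (world z) of each of stick_end_a, stick_end_b above 0.18 m and angle between stick's own y axis and vertical between 1.36 and 1.78 rad and horizontal distance between stick and rack below 0.2 m and contact force between the fingers and stick above 1 N and linear speed of stick below 0.03 m/s and angular speed of stick below 0.2 rad/s and contact force between stick and dumbbell_a below 0.2 N and contact force between stick and dumbbell_b below 0.2 N and contact force between stick and kettlebell below 0.2 N and contact force between stick and shaker below 0.2 N and distance of each of dumbbell_a, dumbbell_b from where it was at the start of the episode below 0.015 m and distance of each of kettlebell, shaker, grip_trainer, ball_center, plate, collar from where it was at the start of the episode below 0.02 m); the arm keeps its last pose, push and grip.
It fails at once if a dumbbell is shifted by more than 15 mm (distance of any of dumbbell_a, dumbbell_b from where it was at the start of the episode above 0.015 m).
It fails at once if another thing on the shelf is shifted by more than 20 mm (distance of any of kettlebell, shaker, grip_trainer, ball_center, plate, collar from where it was at the start of the episode above 0.02 m).
It also fails if it takes over 40 s, if anything falls off the work surface, if the arm or the gripper's body presses on something with over 40 N, if the wrist force passes 120 N, or if a joint passes its speed limit or range.

ROBOT

A 6-joint arm with a two-finger parallel gripper is mounted at the origin on the work surface. World frame = base frame: x ahead of the robot, y to its left, z up, the work surface at z = 0. Lengths are in m, angles in degrees, forces in N, time in s.
With the tool pointing down it reaches from about 0.15 to 0.775 m from the base axis. Payload 6.1 kg.
Tool frame: the origin (TCP) lies at the very end of the fingers, on their centre line; the grasp point (between the pads) lies 19 mm behind it; z points along the fingers, y is the line along which they close (so a half turn about z gives the same grasp; the last joint's range is limited). The gripper opens to 85 mm and grips with 20 to 120 N. Pads are 22 mm wide; open, the fingers measure 114 mm over their backs; the gripper's body (76 mm by 85 mm) begins 54 mm behind the grasp point. The pads swing forward as they close: fully open they stand 13 mm farther back than shut.
Start: joints at [76.375, 7.208, -2.269, 80.523, 0, 90], TCP at [0.124, 0.51, 0.231] pointing down, gripper open.
Joint ranges: [-155.77, 155.77], [-54.66, 111.73], [-72.52, 77.12], [-102.08, 115.82], [-83.92, 84.16], [-180, 180]. Speed limits (degrees/s): [136.94, 136.94, 172.46, 180, 180, 180].

INTERFACE

Orientations are given as [roll, pitch, yaw] about the fixed x, y, z axes, in that order (R = Rz(yaw) Ry(pitch) Rx(roll)).
In Python, from plant import robot gives the robot as it stands.
- The arm moves only by the tool drive_tool, never from a script. Its argument "moves" is a list of rows, each a list of 4 numbers: the shift along the tool's x, y, z in m, then the turn about the tool's z in degrees. In form: [[dx, dy, dz, turn], ...]. A call has exactly 10 rows; each row shifts and turns the commanded pose from where the row before left it, along the tool's axes as they then stand; what a row does not reach is not made up. A row lasts 1/8 s, in which the tool goes at most 62.5 mm and 10.7 degrees, less where a joint would pass 70% of its speed; a pose out of reach is approached as far as the arm can. A call is refused whole if a number of a shift passes 0.0625 or a number of a turn 10.7, either way. A call with a gripper value outside its range is refused whole. "jaw" is the closure, from 0 (fully open) to 1 (shut), set as the call begins (left out, the last holds). The fingers move at their own pace and stop on an object; "squeeze" is the grip in N (left out, the last holds). Time passes only in rows, so rows that do not move let the fingers close, or fill a call up. It gives the time, the measured TCP pose, the force, the opening and the grip force at its end, in the units of the state.
- robot.sense(): the state, without advancing time (a new reading comes with each control period).
- robot.snapshot(name): name is "scene" or "top" or "wrist"; returns a dict with "frame" (420x560x3 uint8, red, green, blue), "range_z" (420x560 float32, m along the optical axis (not along the pixel's ray), 0 where there is no reading), "fx", "fy", "cx", "cy" (pixels), "dist_coeffs" ([k1, k2, p1, p2, k3] as OpenCV has them; the pictures are not rectified), "R" (3x3) and "t" (3): a world point X has camera coordinates R X + t; the wrist camera has in their place "T_tool_cam" (4x4, takes a point from camera to tool coordinates, whose origin is the TCP and whose axes are the flange's). Camera axes: x right, y down, z forward; pixel columns grow to the right and rows downward; lengths in m; the calibration is good to about 2 mm. A picture is of the moment at which its call begins: read the wrist's pose just before it.
- robot.close_job(): hands the job in; it is judged then, once.
The state is a dict: "time_s": time; "q": joint angles; "dq": joint speeds; "joint_efforts": joint torques, N m; "tool_pos": TCP position; "eef_rot": TCP orientation; "wrist_force": force on the tool from outside, world axes, zero at the start; "torque": the same for the moment, N m; "width": finger opening in m; "gripper_force": force on a finger pad.
Only numpy, scipy, OpenCV 4.12 (cv2) and the standard library are available. Lean on these libraries where they do the work, as an engineer would, in place of code of your own. Each camera call takes 0.05 s, during which the arm holds its last target. There are 200 camera calls.

## Working session

There is one attempt and no reset: what is moved stays moved. The work goes in short steps, Python scripts to look and compute and a tool call to move; the robot and the scene stay as the last step left them, time stands still between calls to the robot, and variables do not carry over. Pictures are saved under pics/ and viewed, at most 10 in all, crops included, and the job is handed in when it is done.

Besides the shell and the picture viewer there is one more tool, called after "Request:" as a command line: name --pt "numbers of a row" for each row, then --argument value for the rest. drive_tool: Moves the arm, as the interface text tells. Its arguments: {"type":"object","properties":{"moves":{"type":"array"},"jaw":{"type":"number"},"squeeze":{"type":"number"}},"required":["moves"]}

```bash
mkdir -p pics; ls
cat > h.py <<'E'
import numpy as np, cv2
from plant import robot
from scipy.spatial.transform import Rotation as Ro
def cloud(n):
    s=robot.sense(); p=robot.snapshot(n)
    h,w=p["range_z"].shape
    u,v=np.meshgrid(np.arange(w),np.arange(h))
    K=np.array([[p["fx"],0,p["cx"]],[0,p["fy"],p["cy"]],[0,0,1.]])
    uv=np.stack([u,v],-1).reshape(-1,1,2).astype(np.float64)
    xy=cv2.undistortPoints(uv,K,np.array(p["dist_coeffs"],float)).reshape(h,w,2)
    z=p["range_z"][...,None]
    C=np.concatenate([xy*z,z],-1)
    if n=="wrist":
        T=np.array(p["T_tool_cam"]); Rt=Ro.from_euler("xyz",s["eef_rot"],degrees=True).as_matrix()
        W=(C@T[:3,:3].T+T[:3,3])@Rt.T+np.array(s["tool_pos"])
    else: W=(C-np.array(p["t"]))@np.array(p["R"])
    W[p["range_z"]==0]=np.nan
    return p["frame"],W,p
E
python3 - <<'E'
from h import *
print(robot.sense())
ims=[]
for n in("scene","top"):
    f,W,p=cloud(n); cv2.imwrite(f"pics/{n}0.png",f[...,::-1]); np.save(n+"W.npy",W)
    print(n,(-np.array(p["R"]).T@p["t"]))
E
```

```text
pics
{'time_s': 0.0, 'q': array([ 7.63739403e+01,  7.24057998e+00, -2.32848095e+00,  8.05227812e+01,
       -2.25953706e-03,  8.99994869e+01]), 'dq': array([ 0.01927555,  0.11822845, -0.00535929, -0.02664201, -0.052192  ,
        0.06218902]), 'joint_efforts': array([ 5.87771519e-04, -4.35912180e+01,  3.52923095e+01,  1.71491120e-02,
        8.71991529e-05, -9.71767626e-07]), 'tool_pos': array([0.1235947 , 0.50981501, 0.23051819]), 'eef_rot': array([-1.79908158e+02,  2.25871170e-03,  1.66374457e+02]), 'wrist_force': array([0.9994988 , 0.14173708, 0.07566715]), 'torque': array([-0.02163008,  0.0299643 , -0.03867265]), 'gripper_force': 0.0, 'width': 0.08550982355724236}
scene [1.57971745 0.52661546 0.8242625 ]
top [0.42643139 0.05834312 1.4695974 ]
```

View pics/top0.png

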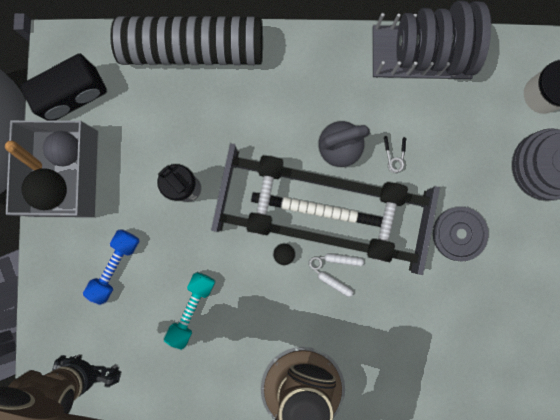

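View pics/scene0.png

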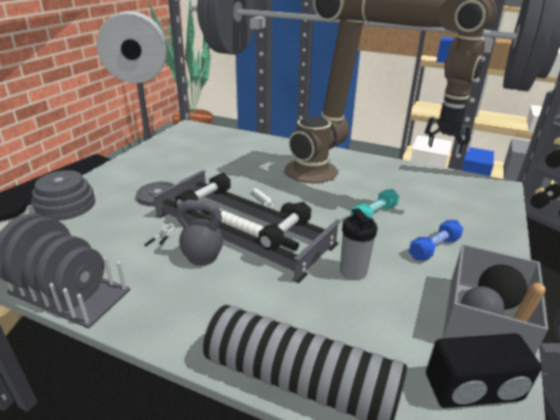

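The top view shows the rack between end plates at about (227,188) and (427,230). The black and grey dumbbells are at (265,195) (a, +y) and (388,222) (b, −y). The stick has white beads from (283,205) to (357,216), with its grips reaching under both handles. The blue (110,265) and turquoise (190,310) dumbbells are off the rack, so they are decoys. I'll measure and confirm this in a crop.

Run:
```python
from h import *
W=np.load("topW.npy"); f=cv2.imread("pics/top0.png")
c=f[135:285,205:450]; cv2.imwrite("pics/crop.png",cv2.resize(c,None,fx=3.2,fy=3.2,interpolation=cv2.INTER_CUBIC))
g=f.min(2)
m=np.zeros(g.shape,bool); m[190:225,280:360]=1
m&=(g>150)&(W[...,2]>.015)&(W[...,2]<.045)
P=W[m]; 
d=np.linalg.svd(P[:,:2]-P[:,:2].mean(0),full_matrices=False)[2][0]; d*=np.sign(d[1])
n=np.array([d[1],-d[0]])
t=P[:,:2]@d
print("beads",len(P),np.median(P,0),"dir",d,"yaw",np.degrees(np.arctan2(d[1],d[0])),"mid",(np.percentile(t,1)+np.percentile(t,99))/2,np.ptp(t), "off",np.median(P[:,:2]@n))
# rack roi
X=W[135:285,205:450].reshape(-1,3); X=X[~np.isnan(X[:,0])]
r=X[(X[:,2]>.046)&(X[:,2]<.062)]
rect=cv2.minAreaRect(X[(X[:,2]>.078)&(X[:,2]<.094)][:,:2].astype(np.float32)); print("plates",rect)
for lo,hi in((.046,.062),(.078,.094),(.095,.107),(.108,.135)):
    Q=X[(X[:,2]>lo)&(X[:,2]<hi)][:,:2]; print(lo,len(Q),"t",np.percentile(Q@d,[1,25,50,75,99]).round(3),"n",np.percentile(Q@n,[1,25,50,75,99]).round(3))
# dumbbell heads
for s,(r0,r1,c0,c1) in{"a1":(155,180,255,285),"a2":(212,234,245,275),"b1":(182,206,380,412),"b2":(238,262,366,398)}.items():
    Q=W[r0:r1,c0:c1].reshape(-1,3); Q=Q[Q[:,2]>.108]; print(s,len(Q),(Q.min(0)+Q.max(0))/2,np.median(Q,0))
```

```text
beads 752 [ 0.51799468 -0.0402048   0.0320043 ] dir [0.17944978 0.98376714] yaw 79.66228736579822 mid 0.05323390395412481 0.2183750467867253 off 0.5168498216559223
plates ((0.5626055598258972, -0.06460976600646973), (0.6000881791114807, 0.33659884333610535), 78.7650146484375)
0.046 3203 t [-0.247 -0.064  0.059  0.148  0.324] n [0.262 0.436 0.451 0.603 0.627]
0.078 1442 t [-0.26  -0.248  0.006  0.326  0.338] n [0.399 0.473 0.539 0.609 0.716]
0.095 1071 t [-0.166 -0.127  0.006  0.206  0.241] n [0.414 0.493 0.539 0.592 0.719]
0.108 1941 t [-0.161 -0.124  0.019  0.205  0.239] n [0.414 0.447 0.586 0.618 0.715]
a1 404 [0.63184286 0.09724035 0.11775827] [0.63165275 0.09737242 0.11615087]
a2 396 [0.47690097 0.12748149 0.11862547] [0.47530516 0.12732811 0.11629265]
b1 395 [ 0.56214555 -0.24052925  0.11986532] [ 0.56400832 -0.23840063  0.11607445]
b2 397 [ 0.40804144 -0.20393871  0.11919922] [ 0.40698177 -0.20317947  0.11636706]
```

View pics/crop.png

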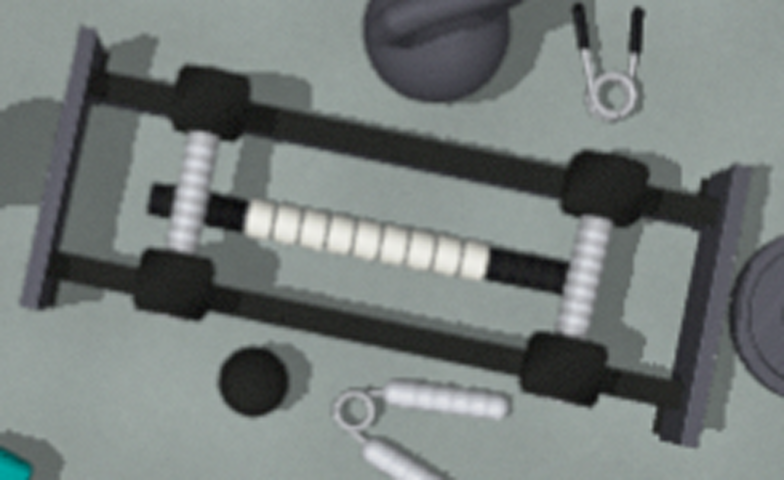

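The crop confirms that the stick lies between the rails under the two grey-handled dumbbells. It overhangs handle a by about 43 mm and handle b by about 17 mm. My plan:
1. Grip the stick off-centre towards end b, lightly.
2. Slide it towards +y to free end b.
3. Lift so the stick pivots in the pads.
4. Draw it out towards −y.

Next I'll compute the approach rows.

```bash
cat > pl.py <<'E'
from h import *
D=np.array([.1794,.9838]); N=np.array([.9838,-.1794])
def st():
    s=robot.sense(); p=s["tool_pos"]; print("t %.3f n %.3f z %.3f"%(p[:2]@D,p[:2]@N,p[2]),np.round(s["eef_rot"],1),"F",np.round(s["wrist_force"],1),"w %.4f g %.1f T %.2f"%(s["width"],s["gripper_force"],s["time_s"])); return s
E
python3 - <<'E'
from pl import *
s=robot.sense(); a=s["tool_pos"][:2]; b=-.027*D+.517*N; print(b)
yaw=s["eef_rot"][2]; k=20; tt=(yaw-79.66)/k; print(tt)
for i in range(k):
    y=np.radians(yaw-i*tt); w=(b-a)/k
    x=[np.cos(y),np.sin(y)]; yy=[np.sin(y),-np.cos(y)]
    print(np.round([w@x,w@yy],4))
E
```

```text
[ 0.5037808 -0.1193124]
4.335888376301834
[-0.0259 -0.0261]
[-0.0278 -0.0241]
[-0.0295 -0.0219]
[-0.0311 -0.0196]
[-0.0325 -0.0172]
[-0.0337 -0.0147]
[-0.0347 -0.0121]
[-0.0355 -0.0094]
[-0.0361 -0.0067]
[-0.0365 -0.004 ]
[-0.0367 -0.0012]
[-0.0367  0.0016]
[-0.0365  0.0043]
[-0.0361  0.0071]
[-0.0354  0.0098]
[-0.0346  0.0125]
[-0.0335  0.015 ]
[-0.0323  0.0175]
[-0.0309  0.0199]
[-0.0293  0.0222]
```

Request:
drive_tool --pt "-0.026 -0.026 0 4.3" --pt "-0.028 -0.024 0 4.3" --pt "-0.0295 -0.022 0 4.3" --pt "-0.031 -0.0195 0 4.4" --pt "-0.0325 -0.017 0 4.4" --pt "-0.0335 -0.0145 0 4.3" --pt "-0.0345 -0.012 0 4.3" --pt "-0.0355 -0.0095 0 4.3" --pt "-0.036 -0.0065 0 4.4" --pt "-0.0365 -0.004 0 4.3" --jaw 0.25 --squeeze 20

```text
time_s: 1.35
tool_pos: [0.3145, 0.1956, 0.2311]
eef_rot: [-180.0, 0.0, 122.9]
wrist_force: [0.1, 0.0, 1.0]
width: 0.0641
gripper_force: 0.0
```

Request:
drive_tool --pt "-0.0365 -0.001 0 4.3" --pt "-0.0365 0.0015 0 4.4" --pt "-0.0365 0.0045 0 4.3" --pt "-0.036 0.007 0 4.4" --pt "-0.0355 0.01 0 4.3" --pt "-0.0345 0.0125 0 4.3" --pt "-0.0335 0.015 0 4.4" --pt "-0.0325 0.0175 0 4.3" --pt "-0.031 0.02 0 4.3" --pt "-0.0295 0.022 0 4.3"

```text
time_s: 2.6
tool_pos: [0.5048, -0.1186, 0.2309]
eef_rot: [-180.0, -0.0, 79.6]
wrist_force: [-0.2, 0.7, 0.3]
width: 0.064
gripper_force: 0.0
```

Run:
```python
from pl import *
st()
f,W,p=cloud("wrist"); cv2.imwrite("pics/w1.png",f[...,::-1]); st()
m=(f.min(2)>150)&(W[...,2]>.01)&(W[...,2]<.045)&(abs(W[...,:2]@N-.517)<.03)
P=W[m]; t=P[:,:2]@D; n=P[:,:2]@N
print(len(P),np.percentile(t,[1,99]),np.polyfit(t,n,1),np.median(n),np.percentile(P[:,2],98))
```

```text
t -0.026 n 0.518 z 0.231 [-180.    -0.    79.6] F [-0.2  0.7  0.3] w 0.0640 g 0.0 T 2.60
t -0.029 n 0.520 z 0.230 [1.80e+02 1.00e-01 7.94e+01] F [ 2.6 -1.9 -0.7] w 0.0640 g 0.0 T 2.65
7188 [-0.05588694  0.13077704] [0.00170589 0.51767708] 0.5179544112143344 0.03606826771538245
```

View pics/w1.png

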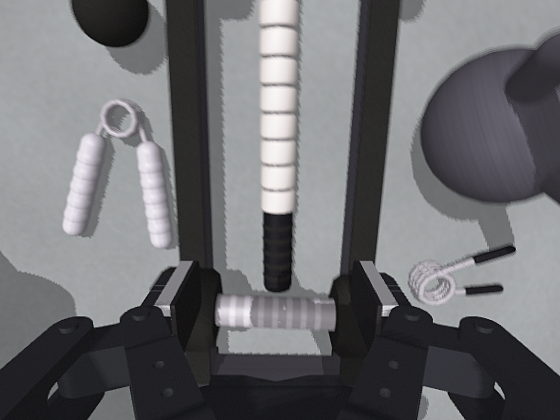

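The wrist view shows the beads ending near (278,213), with the tip of grip b near (278,290), beside handle b. The fingers straddle the stick's line and the path down is clear, so I'll go down.

Request:
drive_tool --pt "0 0 0.035 0" --pt "0 0 0.035 0" --pt "0 0 0.035 0" --pt "0 0 0.035 0" --pt "0 0 0.03 0" --pt "0 0 0.02 0" --pt "0 0 0.02 0" --pt "0 0 0.01 0" --pt "0 0 0.004 0" --pt "0 0 0 0"

```text
time_s: 3.9
tool_pos: [0.5046, -0.1175, 0.0075]
eef_rot: [180.0, 0.0, 79.8]
wrist_force: [0.4, -0.3, -0.1]
width: 0.0642
gripper_force: 0.0
```

Request:
drive_tool --pt "0 0 0.002 0" --pt "0 0 0 0" --pt "0 0 0 0" --pt "0 0 0 0" --pt "0 0 0 0" --pt "0 0 0 0" --pt "0 0 0 0" --pt "0 0 0 0" --pt "0 0 0 0" --pt "0 0 0 0" --jaw 1 --squeeze 25

```text
time_s: 5.15
tool_pos: [0.5049, -0.1176, 0.0058]
eef_rot: [179.9, 0.0, 79.8]
wrist_force: [-0.1, 0.5, 5.7]
width: 0.0347
gripper_force: 25.3
```

Request:
drive_tool --pt "0 0 -0.002 0" --pt "0.005 0 0 0" --pt "0.005 0 0 0" --pt "0.007 0 0 0" --pt "0.008 0 0 0" --pt "0.008 0 0 0" --pt "0.007 0 0 0" --pt "0.005 0 0 0" --pt "0 0 0 0" --pt "0 0 0 0"

```text
time_s: 6.4
tool_pos: [0.5124, -0.0732, 0.0073]
eef_rot: [-180.0, -0.0, 79.8]
wrist_force: [-1.0, 0.8, -2.6]
width: 0.035
gripper_force: 25.1
```

Request:
drive_tool --pt "0 0 -0.004 0" --pt "0 0 -0.004 0" --pt "0 0 -0.004 0" --pt "0 0 -0.004 0" --pt "0 0 -0.004 0" --pt "0 0 -0.004 0" --pt "0 0 -0.004 0" --pt "0 0 -0.004 0" --pt "0 0 0 0" --pt "0 0 0 0"

```text
time_s: 7.65
tool_pos: [0.5124, -0.0732, 0.0392]
eef_rot: [-180.0, 0.0, 79.8]
wrist_force: [0.3, -0.7, -2.6]
width: 0.0354
gripper_force: 25.2
```

```bash
cat >> pl.py <<'E'
def stick(name,tip):
    f,W,p=cloud(name); cv2.imwrite(f"pics/{tip}.png",f[...,::-1])
    t=W[...,:2]@D; n=W[...,:2]@N
    m=(f.min(2)>140)&(abs(n-.518)<.022)&(t>-.09)&(t<.19)&(W[...,2]>.02)
    if m.sum()>20:
        a=np.polyfit(t[m],W[...,2][m],1); print(name,m.sum(),"beads t",np.percentile(t[m],[1,99]).round(3),"z at ends",np.polyval(a,np.percentile(t[m],[1,99])).round(3),"slope deg %.1f"%np.degrees(np.arctan(a[0])))
    return f,W
E
python3 - <<'E'
from pl import *
st(); stick("wrist","w2"); stick("top","t2")
E
```

```text
t 0.020 n 0.517 z 0.039 [-180.     0.    79.8] F [ 0.3 -0.7 -2.6] w 0.0354 g 25.2 T 7.65
wrist 30667 beads t [-0.007  0.121] z at ends [0.066 0.063] slope deg -1.4
top 538 beads t [0.05  0.188] z at ends [0.063 0.061] slope deg -1.0
```

It came up level because the pads hold it without slipping. I'll lower the squeeze and keep lifting so the underside of handle a tips it, watching the force.

Request:
drive_tool --pt "0 0 -0.003 0" --pt "0 0 -0.003 0" --pt "0 0 -0.003 0" --pt "0 0 -0.003 0" --pt "0 0 -0.003 0" --pt "0 0 -0.003 0" --pt "0 0 -0.003 0" --pt "0 0 -0.003 0" --pt "0 0 0 0" --pt "0 0 0 0" --squeeze 20

```text
time_s: 9.0
tool_pos: [0.5124, -0.0732, 0.0632]
eef_rot: [-180.0, 0.0, 79.8]
wrist_force: [-0.1, 0.4, -2.1]
width: 0.0347
gripper_force: 25.1
```

Run:
```python
from pl import *
st(); stick("wrist","w3")
```

```text
t 0.020 n 0.517 z 0.063 [-180.     0.    79.8] F [-0.1  0.4 -2.1] w 0.0347 g 25.1 T 9.00
wrist 31016 beads t [-0.006  0.123] z at ends [0.092 0.079] slope deg -5.8
```

Request:
drive_tool --pt "0 0 -0.005 0" --pt "0 0 -0.005 0" --pt "0 0 -0.005 0" --pt "0 0 -0.005 0" --pt "0 0 -0.005 0" --pt "0 0 -0.005 0" --pt "0 0 -0.005 0" --pt "0 0 -0.005 0" --pt "0 0 0 0" --pt "0 0 0 0" --squeeze 20 --jaw 1

```text
time_s: 10.3
tool_pos: [0.5124, -0.0732, 0.1032]
eef_rot: [-180.0, -0.0, 79.8]
wrist_force: [-0.4, -1.3, -2.6]
width: 0.0352
gripper_force: 25.1
```

Run:
```python
from pl import *
st(); stick("wrist","w4"); stick("scene","s4")
f,W,p=cloud("top"); cv2.imwrite("pics/t4.png",cv2.resize(f[135:285,205:450,::-1],None,fx=3,fy=3))
```

```text
t 0.020 n 0.517 z 0.103 [-180.    -0.    79.8] F [-0.4 -1.3 -2.6] w 0.0352 g 25.1 T 10.30
wrist 28313 beads t [-0.003  0.127] z at ends [0.137 0.096] slope deg -17.3
scene 474 beads t [-0.009  0.183] z at ends [0.152 0.073] slope deg -22.2
```

View pics/w4.png

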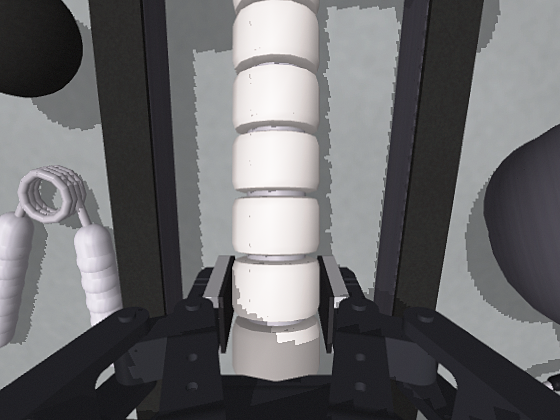

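The stick now tilts about 17°. End b is at z ≈ 0.147 and end a at z ≈ 0.028, still under handle a, so the slantwise condition is met. I'll draw it out along its own axis.

Request:
drive_tool --pt "-0.008 0 -0.002 0" --pt "-0.011 0 -0.003 0" --pt "-0.012 0 -0.0035 0" --pt "-0.012 0 -0.0035 0" --pt "-0.012 0 -0.0035 0" --pt "-0.012 0 -0.0035 0" --pt "-0.012 0 -0.0035 0" --pt "-0.012 0 -0.0035 0" --pt "-0.011 0 -0.003 0" --pt "-0.008 0 -0.003 0"

```text
time_s: 11.7
tool_pos: [0.4928, -0.1822, 0.1355]
eef_rot: [-180.0, -0.0, 79.8]
wrist_force: [-0.3, -0.5, -2.4]
width: 0.0352
gripper_force: 25.1
```

Run:
```python
from pl import *
st(); stick("wrist","w5")
f,W=stick("top","t5"); stick("scene","s5")
cv2.imwrite("pics/t5c.png",cv2.resize(f[135:285,205:450,::-1],None,fx=3,fy=3))
```

```text
t -0.091 n 0.518 z 0.135 [-180.    -0.    79.8] F [-0.3 -0.5 -2.4] w 0.0352 g 25.1 T 11.70
wrist 23333 beads t [-0.089  0.017] z at ends [0.161 0.128] slope deg -17.3
top 733 beads t [-0.071  0.087] z at ends [0.172 0.1  ] slope deg -24.3
scene 511 beads t [-0.084  0.089] z at ends [0.159 0.103] slope deg -17.8
```

View pics/t5c.png

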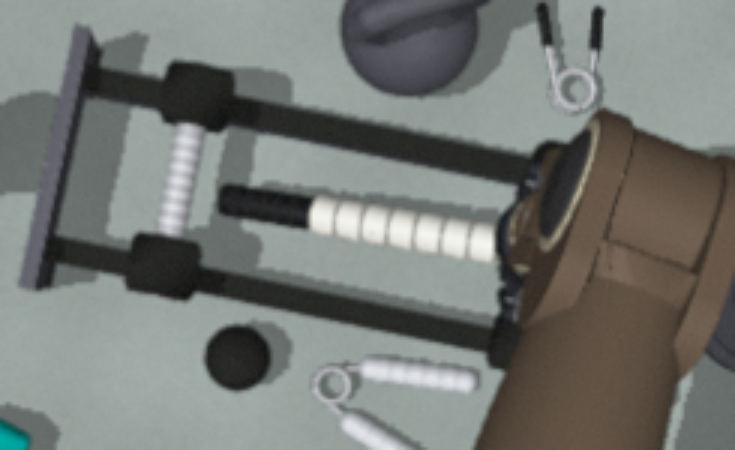

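End a (about (225,197) in the crop) is now inside the gap, clear of handle a (about (185,175)). I'll lift, move towards +y over both handles, then lower so handle a tips the stick back to level.

Request:
drive_tool --pt "0 0 -0.008 0" --pt "0 0 -0.014 0" --pt "0 0 -0.018 0" --pt "0 0 -0.018 0" --pt "0 0 -0.018 0" --pt "0 0 -0.014 0" --pt "0.01 0 0 0" --pt "0.015 0 0 0" --pt "0.016 0 0 0" --pt "0.01 0 0 0"

```text
time_s: 13.1
tool_pos: [0.5019, -0.1297, 0.2248]
eef_rot: [-179.9, -0.0, 79.8]
wrist_force: [0.4, -0.4, -1.9]
width: 0.0351
gripper_force: 25.1
```

Request:
drive_tool --pt "0 0 0.006 0" --pt "0 0 0.009 0" --pt "0 0 0.009 0" --pt "0 0 0.009 0" --pt "0 0 0.009 0" --pt "0 0 0.009 0" --pt "0 0 0.009 0" --pt "0 0 0.008 0" --pt "0 0 0.006 0" --pt "0 0 0 0"

```text
time_s: 14.35
tool_pos: [0.5018, -0.1311, 0.1508]
eef_rot: [-180.0, -0.0, 79.8]
wrist_force: [0.1, -0.3, 0.2]
width: 0.0351
gripper_force: 24.9
```

Run:
```python
from pl import *
st(); stick("wrist","w6"); stick("scene","s6")
```

```text
t -0.039 n 0.517 z 0.151 [-180.    -0.    79.8] F [ 0.1 -0.3  0.2] w 0.0351 g 24.9 T 14.35
wrist 29695 beads t [-0.064  0.066] z at ends [0.181 0.158] slope deg -10.3
scene 538 beads t [-0.039  0.146] z at ends [0.174 0.14 ] slope deg -10.6
```

Request:
drive_tool --pt "0 0 0.004 0" --pt "0 0 0.005 0" --pt "0 0 0.005 0" --pt "0 0 0.005 0" --pt "0 0 0.005 0" --pt "0 0 0.005 0" --pt "0 0 0.004 0" --pt "0 0 0.003 0" --pt "0 0 0 0" --pt "0 0 0 0"

```text
time_s: 15.7
tool_pos: [0.502, -0.1312, 0.1154]
eef_rot: [180.0, -0.0, 79.8]
wrist_force: [-1.1, -0.2, -1.4]
width: 0.0356
gripper_force: 24.8
```

Run:
```python
from pl import *
st(); stick("wrist","w7"); stick("scene","s7")
```

```text
t -0.039 n 0.517 z 0.115 [180.   -0.   79.8] F [-1.1 -0.2 -1.4] w 0.0356 g 24.8 T 15.70
wrist 31671 beads t [-0.067  0.062] z at ends [0.142 0.137] slope deg -2.3
scene 506 beads t [-0.043  0.148] z at ends [0.156 0.127] slope deg -8.6
```

It is level to about 2°. I'll firm the grip and lift to about 10 cm over the dumbbells.

Request:
drive_tool --pt "0 0 0 0" --pt "0 0 0 0" --pt "0 0 0 0" --pt "0 0 0 0" --pt "0 0 0 0" --pt "0 0 -0.004 0" --pt "0 0 -0.006 0" --pt "0 0 -0.008 0" --pt "0 0 -0.01 0" --pt "0 0 -0.012 0" --jaw 1 --squeeze 80

```text
time_s: 17.05
tool_pos: [0.502, -0.1313, 0.1561]
eef_rot: [-180.0, 0.0, 79.8]
wrist_force: [-0.5, 0.3, -2.9]
width: 0.0335
gripper_force: 79.8
```

Request:
drive_tool --pt "0 0 -0.014 0" --pt "0 0 -0.014 0" --pt "0 0 -0.014 0" --pt "0 0 -0.014 0" --pt "0 0 -0.012 0" --pt "0 0 -0.008 0" --pt "0 0 -0.004 0" --pt "0 0 0 0" --pt "0 0 0 0" --pt "0 0 0 0"

```text
time_s: 18.3
tool_pos: [0.5018, -0.1312, 0.2349]
eef_rot: [-180.0, -0.0, 79.8]
wrist_force: [-1.3, 0.8, -2.2]
width: 0.0338
gripper_force: 79.8
```

Run:
```python
from pl import *
st(); stick("wrist","w8"); stick("scene","s8")
f,W,p=cloud("top"); cv2.imwrite("pics/t8.png",f[...,::-1]); 
for s,(r0,r1,c0,c1) in{"a1":(155,180,255,285),"a2":(212,234,245,275)}.items():
    Q=W[r0:r1,c0:c1].reshape(-1,3); Q=Q[(Q[:,2]>.108)&(Q[:,2]<.13)]; print(s,len(Q),(Q.min(0)+Q.max(0))/2)
st()
```

```text
t -0.039 n 0.517 z 0.235 [-180.    -0.    79.8] F [-1.3  0.8 -2.2] w 0.0338 g 79.8 T 18.30
wrist 30369 beads t [-0.066  0.063] z at ends [0.262 0.252] slope deg -4.4
scene 568 beads t [-0.053  0.148] z at ends [0.261 0.24 ] slope deg -6.1
a1 396 [0.63194644 0.09852433 0.11888375]
a2 395 [0.47680522 0.12749685 0.11870797]
t -0.039 n 0.517 z 0.235 [-180.    -0.    79.8] F [-0.1 -0.5 -2.1] w 0.0336 g 79.8 T 18.45
```

View pics/s8.png

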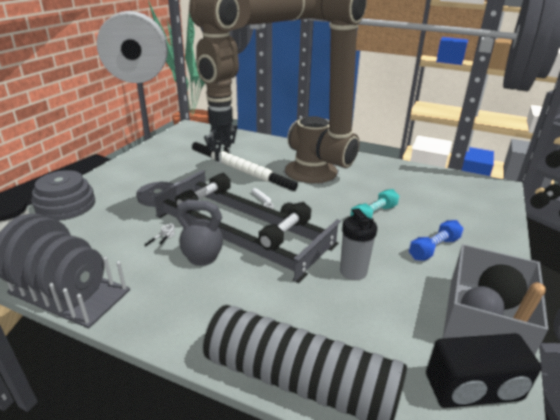

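The scene view shows the stick held over the rack from (195,148) to (297,183), with both dumbbells in place. I'll check that it isn't creeping.

Request:
drive_tool --pt "0 0 0 0" --pt "0 0 0 0" --pt "0 0 0 0" --pt "0 0 0 0" --pt "0 0 0 0" --pt "0 0 0 0" --pt "0 0 0 0" --pt "0 0 0 0" --pt "0 0 0 0" --pt "0 0 0 0"

```text
time_s: 19.7
tool_pos: [0.502, -0.1313, 0.2353]
eef_rot: [-180.0, -0.0, 79.8]
wrist_force: [-0.3, -0.4, -3.2]
width: 0.0336
gripper_force: 79.8
```

Run:
```python
from pl import *
st(); stick("wrist","w9"); stick("scene","s9")
```

```text
t -0.039 n 0.517 z 0.235 [-180.    -0.    79.8] F [-0.3 -0.4 -3.2] w 0.0336 g 79.8 T 19.70
wrist 30348 beads t [-0.066  0.063] z at ends [0.263 0.253] slope deg -4.4
scene 561 beads t [-0.052  0.148] z at ends [0.261 0.241] slope deg -5.5
```

Stable at about 4.5°, so I'll hand it in.

```bash
python3 -c "
from plant import robot
print(robot.close_job())"
```

```text
the job is handed in; nothing more can be done
None
```

I drew the stick out slantwise between the dumbbells and handed the job in at about 20 s; no verdict came back. It was held steady about 4–5° off level, roughly 10 cm over the dumbbells; dumbbell a measured within 2 mm of its start, and dumbbell b and the other things were checked only by eye.

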